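Free the pinched setting spacer and shut it away in its case

TASK

A flat steel setting spacer is still pinched in the narrow gap of the weldment, with only its top edge showing: pull it out without ramming the weldment and lay it flat on its broad side in the empty bay of the open gauge case (standing on edge it is too tall for the lid), not dropping it from a height. Once it lies there, let go, press down the knee of the folding lid stay to unlock it, then lower the lid gently until it is fully shut. Leave the other things on the table where they are.

Things in the scene. Friction and masses are not known exactly. Their poses are not given: they have to be found in the camera images.
- spacer: Loose bright flat steel bar, 90 (x) by 10 (y) by 46 mm high (z), top edge half-round (upper 5 mm: no hold there), 0.2-0.4 kg; origin mid-underside. It stands in the weldment's gap, up to 20 mm off the middle along it, underside 0 to 3 mm above its floor: 7 to 10 mm stands out. A springy section pinches it (16 N): some 12 to 25 N of straight upward pull draws it out; grip it firmly (60 N or more).
- weldment: Fixed dark steel: base plate 150 (x) by 120 (y) by 6 mm; on it two box sections 130 mm long (x), 45 mm wide, flat tops 45 mm above the table; between them along x a gap 10 mm wide at y = 0, floor 6 mm above the table. The -y section is pressed to +y by a spring (3000 N/m) and follows 1.5 mm when the gap empties. Origin on the table under the centre. Do not ram it (90 N at most).
- case: Fixed grey metal gauge case, outside 200 (x) by 140 (y) by 80 mm high, walls 4 mm, with a black rubber liner whose flat top, 40 mm above the table, is its floor (40 mm deep to the lid). Three small gauge blocks stand 12 mm out of it at the -x end, up to x = -52 mm; the rest, to x +96, y -66 to +66 mm, is the empty bay. Origin on the table, mid-case. Lid hinge: +y rim; stay: +x end.
- lid (a joint): Lid angle, rad: 0 = standing open (95 degrees, the start), 1.658 = fully shut. Stiff hinge (0.3 N m): the lid stays where it is left. Plate 200 mm along the hinge, 140 mm hinge to free edge, 4 to 6 mm thick. The locked stay blocks it; with the stay broken some 5 to 10 N near the free edge lowers it (push its outer face towards the case, then down).
- lid_hinge (a point): Middle of the lid's hinge line, at case x 0, y +70, z 81 mm. The hinge line runs along the case's x axis; axes as the case's.
- lid_edge (a point): Middle of the lid's free edge on its outer face, 140 mm from the hinge; moves with the lid.
- knee (a joint): Fold of the stay's knee, rad: 0 = locked (over-centre against its stop), 0.13 = the two bars in line, larger = broken and folding downwards; about 2.4 with the lid shut.
- knee_pin (a point): Point on the axis of the knee pin, 7 mm from its free end: a steel pin, 14 mm in diameter, that stands out 13 mm to the case's +x from the two flat bars it joins (93 mm from the case wall, 66 mm to the lid). Locked, it is about 108 mm above the table. Pressed from above it gives at some 5 to 15 N and goes down and towards the lid; 25 mm of travel breaks it.
- tip_jar: Bystander: small jar, 40 mm wide, 55 mm high, between weldment and case; origin under it.
- spray_can: Bystander: spray can, 56 mm wide, 170 mm high; origin under it.
- wrench: Bystander: spanner lying flat.
- hammer: Bystander: hammer lying flat.
- mug: Bystander: white mug, 80 mm wide, 90 mm high; origin under it.
- wire_spool: Bystander: copper wire spool lying flat, 100 mm wide, 45 mm high; origin under it.
- square: Bystander: L-shaped steel square lying flat, arms 80 mm, 20 mm high; origin at its outer corner.
Things that resemble listed ones, but are neither listed nor needed, are in the scene too. Leave any pink or purple look-alike of the spacer alone.

How it is judged:
On the way, in this order (a step that is already met when the one before it is completed fails the run):
1. the spacer is drawn up clear of the gap (z of spacer in the frame of weldment above 0.05 m), for 0.1 s.
2. the spacer lies flat on a broad side in the case's empty bay, let go, at rest, the stay still locked (x of spacer in the frame of case between -0.05 and 0.098 m and y of spacer in the frame of case between -0.068 and 0.068 m and z of spacer in the frame of case between 0.03 and 0.055 m and (angle between spacer's own y axis and vertical below 0.1 rad or angle between spacer's own y axis and vertical above 3.04 rad) and contact force between the fingers and spacer below 0.1 N and linear speed of spacer below 0.03 m/s and value of joint knee below 0.1 rad), for 0.2 s.
3. the stay's knee is pressed down past its dead centre while the lid is still up (value of joint knee above 0.3 rad and value of joint lid below 1 rad), for 0.1 s.
At the end, for the whole second after the job is handed in: The lid is shut (joint at 1.60 rad or more of 1.658) and still; the spacer lies at rest in the case's bay, its origin within the bay's walls and 30 to 55 mm above the table, flat on a broad side (within 0.1 rad) (x of spacer in the frame of case between -0.05 and 0.098 m and y of spacer in the frame of case between -0.068 and 0.068 m and z of spacer in the frame of case between 0.03 and 0.055 m and (angle between spacer's own y axis and vertical below 0.1 rad or angle between spacer's own y axis and vertical above 3.04 rad) and value of joint lid above 1.6 rad and velocity of joint lid below 0.05 rad/s and linear speed of spacer below 0.03 m/s); the robot touches nothing.
It fails at once if the weldment is rammed: the fingers or arm press on it with more than 90 N (contact force between any of the fingers, the arm and weldment above 90 N).
It fails at once if the spacer is dropped into the case (faster than 0.9 m/s below its rim) (x of spacer in the frame of case between -0.05 and 0.098 m and y of spacer in the frame of case between -0.068 and 0.068 m and z of spacer in the frame of case below 0.06 m and linear speed of spacer above 0.9 m/s).
It fails at once if the lid is slammed (faster than 3 rad/s) (velocity of joint lid above 3 rad/s).
It fails at once if a bystander is moved by more than 30 mm (distance of any of tip_jar, spray_can, wrench, hammer, mug, wire_spool, square from where it was at the start of the episode above 0.03 m).
It also fails if it takes over 61 s, if anything falls off the work surface, if the arm or the gripper's body presses on something with over 40 N, if the wrist force passes 120 N, or if a joint passes its speed limit or range.

ROBOT

A 7-joint arm with a two-finger parallel gripper is mounted at the origin on the work surface. World frame = base frame: x ahead of the robot, y to its left, z up, the work surface at z = 0. Lengths are in m, angles in rad, forces in N, time in s.
With the tool pointing down it reaches from about 0.4 to 0.85 m from the base axis. Payload 10.4 kg.
Tool frame: the origin (TCP) lies at the very end of the fingers, on their centre line; the grasp point (between the pads) lies manip.hold_point_z behind it (manip.hold_point_z is the distance from the TCP to the grasp point, in m); z points along the fingers, y is the direction in which the jaws open and shut (so a half turn about z gives the same grasp; the last joint's range is limited). The gripper opens to 85 mm and grips with 20 to 120 N. Pads are 22 mm wide; open, the fingers measure 114 mm over their backs; the gripper's body (76 mm by 85 mm) begins 54 mm behind the grasp point. The pads swing forward as they close: fully open they stand 13 mm farther back than shut.
Start: joints at [-1.241, 0.332, -0.065, 1.46, 0.022, 1.35, -0.088], TCP at [0.216, 0.587, 0.231] pointing down, gripper open.
Joint ranges: [-2.6, 2.6], [-0.5, 2.12], [-1.47, 1.34], [0.16, 2.42], [-1.27, 4.41], [0.06, 2.06], [-2.6, 2.6]. Speed limits (rad/s): [2.22, 2.22, 2.79, 2.79, 3.14, 3.14, 3.14].

INTERFACE

Orientations are given as a unit quaternion [x, y, z, w].
In Python, from workcell import manip gives the robot as it stands.
- The arm moves only by the tool jog_arm, never from a script. Its arguments are lists of equal length, an entry for each row: "translation": the shift along the world's x, y, z in mm, a list of three; "turn": the turn about the world's z in degrees. In form: {"translation": [[x, y, z], ...], "turn": [turn, ...]}. A call has 1 to 12 rows; each row is the pose to reach, as a shift and turn from the pose measured when the call began; what a row does not reach only later rows make up. A row lasts 1/12 s, in which the tool goes at most 41.7 mm and 7.16 degrees, less where a joint would pass 70% of its speed; a pose out of reach is approached as far as the arm can. A call with a gripper value outside its range is refused whole. "grip" is the finger opening in mm, from 0 to 85.4, set as the call begins (left out, the last holds). The fingers move at their own pace and stop on an object; "grip_force" is the grip in N (left out, the last holds). Time passes only in rows, so rows that repeat a pose let the fingers close. It gives the time, the measured TCP pose, the force and the opening at its end, in the units of the state.
- manip.get_obs(): the state, without advancing time (a new reading comes with each control period).
- manip.camera(name): name is "side" or "top"; returns a dict with "frame" (400x640x3 uint8, red, green, blue), "mtx" (3x3 intrinsics, pixels), "k1" (the pictures are not rectified: a ray, as slopes to the right and down, at radius r is drawn at 1 + k1 r^2 times it, then the intrinsics apply), "pose" (4x4, takes a point from camera to world coordinates). Camera axes: x right, y down, z forward; pixel columns grow to the right and rows downward; lengths in m; the calibration is good to about 2 mm. A picture is of the moment at which its call begins. There is no depth.
- manip.hand_in(): hands the job in, once; it reports no verdict.
Trained networks look in a picture, given as the dict that the camera call returned (one of the last four; its "shot" number tells which), for a name from the list of things; names that differ only in an ending like _2 or _b are one class to them, and where a whole thing is asked for, a point or a joint stands for the part that bears it (a point fixed in the world has none). Each returns a list of dicts, best first, with "confidence" (0 to 1); they miss things now and then, are a little off and sometimes report something else, mostly with a low value. They report only what shows in the picture. A call takes as long as a camera call. They do not tell look-alikes from the thing itself.
- manip.outline_of(picture, label): "mask" (400x640 bool, what is visible of it) and "extent" ([left, top, right, bottom] in pixels, round what is visible of it).
- manip.pinpoint(picture, label): "at" ([column, row] in pixels: a listed point, or the origin of a listed thing).
The state is a dict: "clock": time; "joint_pos": joint angles; "joint_velocities": joint speeds; "tau": joint torques, N m; "position": TCP position; "ee_rot": TCP orientation; "ft_force": force on the tool from outside, world axes, zero at the start; "torque": the same for the moment, N m; "grip_width": opening from 0.0 (shut) to 1.0 (fully open).
Only numpy, scipy, OpenCV 4.12 (cv2) and the standard library are available. Lean on these libraries where they do the work, as an engineer would, in place of code of your own. Each camera call takes 0.05 s, during which the arm holds its last target. There are 200 camera calls.

## Working session

There is one attempt and no reset: what is moved stays moved. The work goes in short steps, Python scripts to look and compute and a tool call to move; the robot and the scene stay as the last step left them, time stands still between calls to the robot, and variables do not carry over. Pictures are saved under pics/ and viewed, about 8 in all and at most 12, crops included, and the job is handed in when it is done.

Besides the shell and the picture viewer there is one more tool, called after "Request:" in YAML: its name, and indented under it one key for each argument. jog_arm: Moves the arm, as the interface text tells. Its arguments: {"type":"object","properties":{"translation":{"type":"array"},"turn":{"type":"array"},"grip":{"type":"number"},"grip_force":{"type":"number"}},"required":["translation","turn"]}

```bash
mkdir -p pics
cat > h.py <<'E'
import numpy as np, cv2
from workcell import manip
def ray(c,px):
    K=np.array(c["mtx"]);u=(np.array(px,float)-K[:2,2])/[K[0,0],K[1,1]]
    s=u.copy()
    for _ in range(20): s=u/(1+c["k1"]*(s@s))
    T=np.array(c["pose"]);return T[:3,3],T[:3,:3]@np.array([s[0],s[1],1.])
def at_z(c,px,z):
    o,d=ray(c,px);return o+d*(z-o[2])/d[2]
def proj(c,p):
    T=np.array(c["pose"]);q=T[:3,:3].T@(np.array(p)-T[:3,3]);s=q[:2]/q[2]
    s=s*(1+c["k1"]*(s@s));K=np.array(c["mtx"]);return s*[K[0,0],K[1,1]]+K[:2,2]
def tri(c1,p1,c2,p2):
    o1,d1=ray(c1,p1);o2,d2=ray(c2,p2)
    t=np.linalg.lstsq(np.c_[d1,-d2],o2-o1,rcond=None)[0]
    a,b=o1+d1*t[0],o2+d2*t[1];return (a+b)/2,np.linalg.norm(a-b)
def save(c,n): cv2.imwrite("pics/"+n,c["frame"][:,:,::-1])
E
python3 - <<'E'
from h import *
np.set_printoptions(precision=3,suppress=True)
o=manip.get_obs();print(o, manip.hold_point_z)
cs={n:manip.camera(n) for n in("side","top")}
f=np.vstack([cs["top"]["frame"],cs["side"]["frame"]])
cv2.imwrite("pics/a.png",cv2.resize(f,None,fx=.75,fy=.75)[:,:,::-1])
save(cs["top"],"top.png");save(cs["side"],"side.png")
for n,c in cs.items():
    print(n,np.array(c["pose"]),c["mtx"],c["k1"])
    for l in "spacer weldment case lid_hinge lid_edge knee_pin tip_jar spray_can mug wire_spool square hammer wrench".split():
        print(l,[(np.round(d["at"]),round(d["confidence"],2)) for d in manip.pinpoint(c,l)][:4],[(np.round(d["extent"]),round(d["confidence"],2)) for d in manip.outline_of(c,l)][:3])
E
```

```text
{'clock': 0.0, 'joint_pos': array([-1.241,  0.333, -0.065,  1.461,  0.022,  1.35 , -0.089]), 'joint_velocities': array([ 0.   ,  0.001, -0.   ,  0.002,  0.001,  0.   ,  0.   ]), 'tau': array([  0.   , -62.544,   0.049, -39.16 ,   0.016,   0.01 ,   0.   ]), 'position': array([0.216, 0.586, 0.231]), 'ee_rot': array([ 0.175,  0.984, -0.001, -0.   ]), 'ft_force': array([ 0.234, -1.151,  0.178]), 'torque': array([ 0.002, -0.044, -0.015]), 'grip_width': 0.9977401240075731} 0.0187
side [[ 0.771 -0.303  0.56  -0.269]
 [-0.637 -0.371  0.676 -0.912]
 [ 0.003 -0.878 -0.479  0.809]
 [ 0.     0.     0.     1.   ]] [[491.977   0.    321.112]
 [  0.    491.977 201.216]
 [  0.      0.      1.   ]] 0.04930675622701985
spacer [(array([329., 372.]), 0.92), (array([302., 280.]), 0.65), (array([332., 312.]), 0.62), (array([372., 278.]), 0.58)] [(array([312., 345., 348., 384.]), 0.95), (array([326., 286., 339., 328.]), 0.84), (array([298., 256., 306., 291.]), 0.74)]
weldment [(array([367., 284.]), 0.55)] [(array([333., 252., 412., 302.]), 0.66), (array([244., 140., 307., 199.]), 0.47)]
case [(array([287.,
[... 2018 characters left out ...]
43., 141., 258., 148.]), 0.59)]
tip_jar [(array([324., 186.]), 0.47)] [(array([319., 181., 330., 194.]), 0.45)]
spray_can [] [(array([404., 121., 433., 151.]), 0.65), (array([220., 139., 283., 219.]), 0.48)]
mug [(array([279., 128.]), 0.83), (array([362., 126.]), 0.42)] [(array([260., 110., 290., 138.]), 0.63)]
wire_spool [(array([323., 132.]), 0.82), (array([278., 131.]), 0.24)] [(array([308., 113., 331., 142.]), 0.58)]
square [(array([200., 188.]), 0.72)] [(array([178., 166., 204., 189.]), 0.7), (array([219., 139., 284., 216.]), 0.49)]
hammer [(array([453., 217.]), 0.72)] [(array([420., 184., 484., 249.]), 0.93)]
wrench [(array([363., 127.]), 0.7)] [(array([344., 107., 383., 153.]), 0.54)]
```

View pics/a.png

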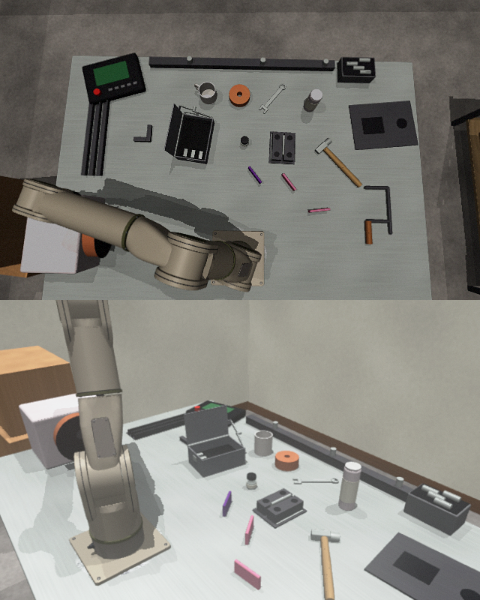

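The top half is the top camera: the case is at about (253,180) and the weldment at about (376,197). The purple and pink bars at (340,233), (384,242) and (425,280) are look-alikes. Next I'll enlarge the weldment and the case.

Run:
```python
from h import *
t=cv2.imread("pics/top.png");s=cv2.imread("pics/side.png")
def crop(im,x,y,w,h): return cv2.resize(im[y:y+h,x:x+w],(400,300),interpolation=cv2.INTER_CUBIC)
cv2.imwrite("pics/b.png",np.vstack([np.hstack([crop(t,348,170,56,42),crop(t,208,132,120,90)]),np.hstack([crop(s,324,240,96,72),crop(s,236,130,128,96)])]))
```

```text
(no output)
```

View pics/b.png

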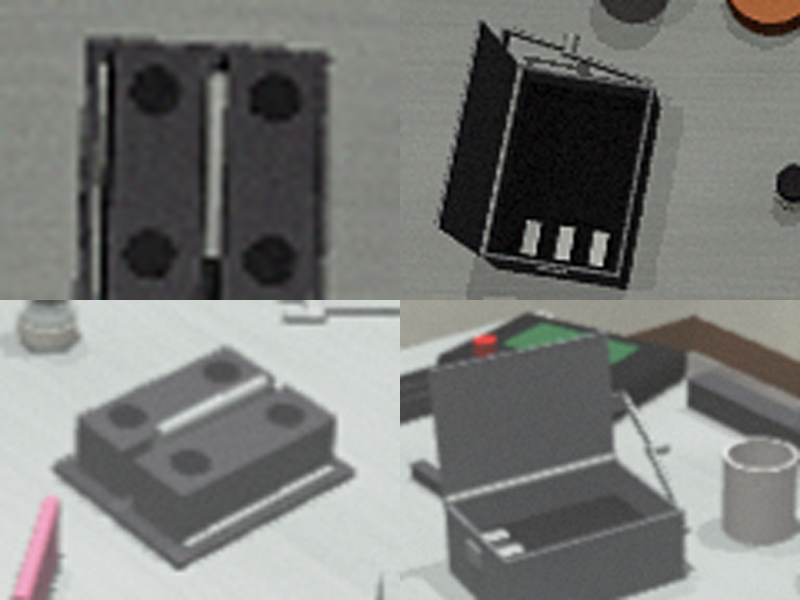

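Enlarged, the only bright bar is the one in the weldment gap (top camera about (378,180) to (378,206)). It is clear of the three coloured look-alikes and fits the description. The gauge blocks are at the near end of the case and the lid is on the left, so case +x points away from the robot, at about -11° yaw.

```bash
cat >> h.py <<'E'
from scipy.optimize import least_squares
def fitpose(obs,x0):
    # obs: (cam, px, local xyz)
    def R(v):
        c,s=np.cos(v[2]),np.sin(v[2])
        return np.concatenate([proj(cm,[v[0]+c*p[0]-s*p[1],v[1]+s*p[0]+c*p[1],p[2]])-px for cm,px,p in obs])
    r=least_squares(R,x0,loss="soft_l1");return r.x,R(r.x).reshape(-1,2)
E
python3 - <<'E'
from h import *
np.set_printoptions(precision=4,suppress=True)
t=manip.camera("top");s=manip.camera("side")
T=lambda x,y:np.array([208+(x-400)/3.3333,132+y/3.3333])-.35
W=lambda x,y:np.array([348+x/7.143,170+y/7.143])-.43
S=lambda x,y:np.array([236+(x-400)/3.125,130+(y-300)/3.125])-.34
V=lambda x,y:np.array([324+x/4.1667,240+(y-300)/4.1667])-.38
cobs=[(t,T(523,66),(.1,.07,.08)),(t,T(658,90),(.1,-.07,.08)),(t,T(487,255),(-.1,.07,.08)),(t,T(632,275),(-.1,-.07,.08)),(s,S(447,498),(-.1,.07,.08)),(s,S(614,457),(.1,.07,.08)),(s,S(684,512),(.1,-.07,.08))]
print("case",*fitpose(cobs,[.5,.15,-.19]))
# weldment: box outer top corners, side cam + top cam
wobs=[(t,W(87,40),(.065,.0545,.045)),(t,W(330,50),(.065,-.0505,.045)),
 (s,V(78,415),(-.065,.05,.045)),(s,V(228,347),(.065,.05,.045)),(s,V(335,420),(.065,-.05,.045)),(s,V(185,497),(-.065,-.05,.045))]
print("weld",*fitpose(wobs,[.5,-.15,0]))
for z in(.052,.055): print("sp",at_z(t,W(217,72),z),at_z(t,W(213,257),z))
print("sp side",at_z(s,V(160,430),.053),at_z(s,V(270,380),.053))
for a,b in((T(572,42),S(658,449)),): print("pin",tri(t,a,s,b))
print([ (np.round(d["at"],1),d["confidence"]) for c in (t,s) for d in manip.pinpoint(c,"knee_pin")])
m=manip.outline_of(t,"spacer")
g=cv2.cvtColor(t["frame"],cv2.COLOR_RGB2GRAY)[176:212,372:385];print(g)
E
```

```text
case [ 0.5258  0.2046 -0.1253] [[-0.17    0.2606]
 [-0.274  -1.2106]
 [-0.0845  0.5744]
 [-2.1642  0.6174]
 [-0.1662  2.539 ]
 [ 0.9034  0.8068]
 [ 1.3152 -0.0767]]
weld [ 0.5008 -0.1974 -0.0351] [[ 2.6271  0.1917]
 [-1.0911  0.4419]
 [-0.4703  0.2603]
 [ 0.0606 -0.5764]
 [ 1.0383 -0.6921]
 [-0.118  -0.0314]]
sp [ 0.5518 -0.1982  0.052 ] [ 0.4612 -0.1959  0.052 ]
sp [ 0.5511 -0.1979  0.055 ] [ 0.4607 -0.1956  0.055 ]
sp side [ 0.4605 -0.1963  0.053 ] [ 0.5509 -0.2024  0.053 ]
pin (array([0.6507, 0.2091, 0.1075]), np.float64(0.0044331463146502995))
[(array([258.5, 144.1]), 0.38), (array([316.5, 172.1]), 0.44)]
[[ 84  76  52  51  60  55  91  92  71  70  69 106 106]
 [ 56  57  52  54  53  57  61  42  62  59  51  61  54]
 [ 58  57  57  58  75  57  52   7  56  58  58  51  58]
 [ 62  58  54  58  68  47  31   3  61  53  57  55  53]
 [ 41  62  61  57  68  78 129  86  55  53  56  57  58]
 [ 27  61  58  52  48 118 160 121  56  56  58  55  23]
 [ 34  47  59  58  46 107 159 116  54  62  56  28  19]
 [ 26  52  60  52  47 112 159 107  60  58  56  21  31]
 [ 28  63  59  55  42 121 169 119  57  62  
[... 797 characters left out ...]
63  41 139 121  40  67  62  59  59  56]
 [ 60  63  61  57  44 139 124  41  60  66  60  58  60]
 [ 59  54  65  58  50 140 128  44  63  59  61  64  62]
 [ 63  58  62  62  54 141 119  41  63  61  62  60  60]
 [ 62  56  63  60  67 141 117  36  56  60  62  60  46]
 [ 44  61  65  60  72 144 119  41  64  57  61  21  28]
 [ 32  60  60  60  74 155 118  39  62  60  24  28  26]
 [ 52  59  64  72  29  30  38  67  61  60  25  27  27]
 [ 64  61  63  72  37  36  18  72  60  66  23  22  23]
 [ 60  57  63  70  38  25  15  60  64  61  58  26  32]
 [ 59  59  66  62  43  37  10  66  61  59  61  62  35]
 [ 60  59  64  50  38  21  14  65  64  57  64  62  58]
 [ 62  60  60  50  43  20  19  73  58  61  59  59  62]]
```

Request:
jog_arm:
  translation:
    - [0,-5,25]
    - [5,-20,50]
    - [15,-45,70]
    - [30,-80,80]
    - [50,-115,80]
    - [70,-150,80]
    - [90,-185,80]
    - [110,-220,80]
    - [130,-255,80]
    - [150,-290,80]
    - [170,-325,80]
    - [190,-360,80]
  turn: [0,0,2,4,6,8,10,12,14,16,18,18]
  grip: 25
  grip_force: 80

```text
clock: 3.95
position: [0.4065, 0.2246, 0.3117]
ee_rot: [0.018, 1.0, 0.0, 0.0]
ft_force: [0.1, 0.4, 0.3]
grip_width: 0.295
```

Run:
```python
from h import *
o=manip.get_obs();print(o["clock"],o["position"],o["ee_rot"],o["grip_width"])
```

```text
3.95 [0.40654097 0.22460229 0.31167593] [1.81905023e-02 9.99834396e-01 4.65034308e-04 2.66122786e-04] 0.2947106551047947
```

Request:
jog_arm:
  translation:
    - [8,-37,0]
    - [17,-75,0]
    - [26,-112,0]
    - [35,-150,0]
    - [44,-187,0]
    - [53,-225,0]
    - [62,-262,-15]
    - [71,-300,-40]
    - [80,-335,-75]
    - [88,-370,-110]
    - [95,-400,-145]
    - [99,-421,-170]
  turn: [0,0,0,0,0,0,0,0,0,0,0,0]

```text
clock: 4.95
position: [0.5035, -0.1865, 0.1543]
ee_rot: [0.018, 1.0, 0.0, 0.001]
ft_force: [1.1, 1.0, 1.0]
grip_width: 0.293
```

Run:
```python
from h import *
np.set_printoptions(precision=4,suppress=True)
t=manip.camera("top");s=manip.camera("side")
o=manip.get_obs();p=o["position"];print(o["clock"],p,o["ft_force"],proj(t,p),proj(s,p))
def crop(c,x,y,w,h):return cv2.resize(c["frame"][y:y+h,x:x+w,::-1],(400,300),interpolation=cv2.INTER_CUBIC)
# case overlay check
im=[]
for c,(x,y,w,h) in ((t,(208,132,120,90)),(s,(236,130,128,96)),(s,(324,216,128,96)),(t,(338,160,80,60))):
    k=400/w;I=crop(c,x,y,w,h)
    def q(p): return tuple(int(v) for v in (proj(c,p)-[x,y]+.5)*k)
    a=-.125;R=np.array([[np.cos(a),-np.sin(a)],[np.sin(a),np.cos(a)]])
    P=[(.1,.07),(.1,-.07),(-.1,-.07),(-.1,.07)]
    for z,col in((.08,(0,255,0)),(0,(0,0,255))):
        Q=[q([*(np.array([.5258,.2046])+R@v),z]) for v in P]
        for i in range(4): cv2.line(I,Q[i],Q[(i+1)%4],col,1)
    im.append(I)
cv2.imwrite("pics/c.png",np.vstack([np.hstack(im[:2]),np.hstack(im[2:])]))
```

```text
5.05 [ 0.5    -0.1887  0.1502] [-0.8384 -0.021   0.321 ] [378.7981 188.1359] [372.9437 231.9641]
```

View pics/c.png

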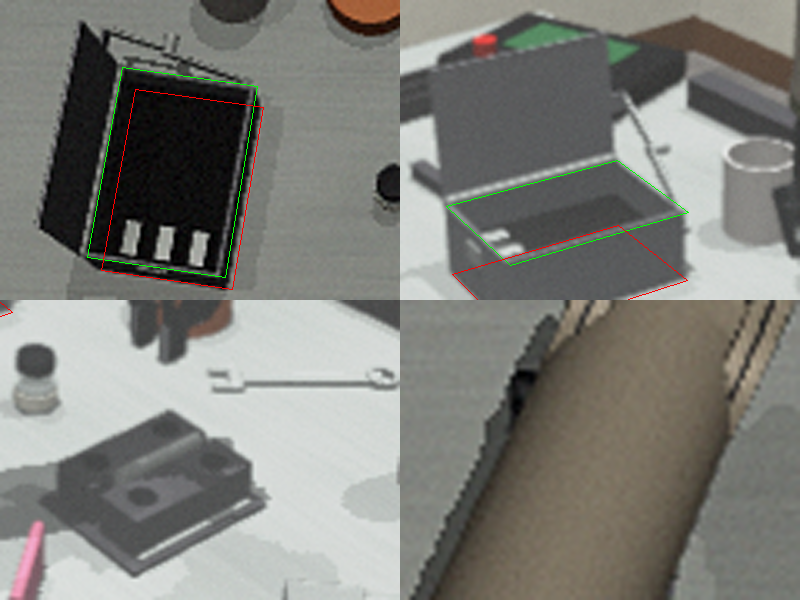

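The case model overlay fits in both views, and the fingers hang over the weldment as computed. Going down.

Request:
jog_arm:
  translation:
    - [2,-3,0]
    - [6,-8,-5]
    - [6,-8,-20]
    - [6,-8,-40]
    - [6,-8,-60]
    - [6,-8,-75]
    - [6,-8,-85]
    - [6,-8,-88]
    - [6,-8,-88]
    - [6,-8,-88]
  turn: [0,0,0,0,0,0,0,0,0,0]

```text
clock: 5.88
position: [0.5068, -0.1967, 0.0632]
ee_rot: [0.021, 1.0, -0.001, -0.003]
ft_force: [-0.4, -0.2, 0.7]
grip_width: 0.292
```

Request:
jog_arm:
  translation:
    - [0,0,-3]
    - [0,0,-6]
    - [0,0,-9]
    - [0,0,-11]
    - [0,0,-13]
    - [0,0,-14]
    - [0,0,-15]
    - [0,0,-15]
    - [0,0,-15]
  turn: [0,0,0,0,0,0,0,0,0]

```text
clock: 6.63
position: [0.5068, -0.1967, 0.0482]
ee_rot: [0.021, 1.0, -0.001, -0.003]
ft_force: [0.1, 0.8, 0.6]
grip_width: 0.292
```

Run:
```python
from h import *
s=manip.camera("side")
cv2.imwrite("pics/d.png",cv2.resize(s["frame"][225:305,320:427,::-1],(800,600),interpolation=cv2.INTER_CUBIC))
o=manip.get_obs();print(o["clock"],o["position"],o["ft_force"])
```

```text
6.6833 [ 0.50682906 -0.19669241  0.04822638] [ 0.44563867  0.28068251 -0.7670281 ]
```

View pics/d.png

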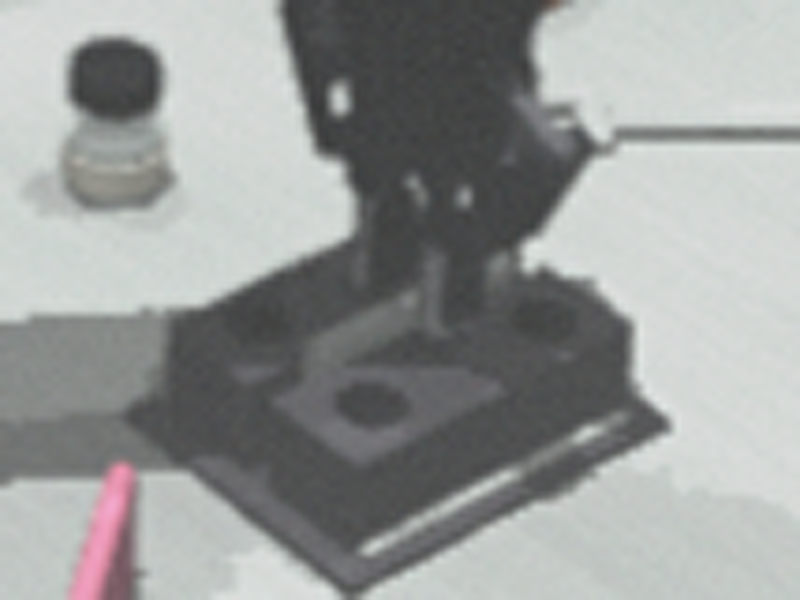

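The fingers straddle the spacer's top edge at about (380,310) in the crop. Going down gently until they touch.

Request:
jog_arm:
  translation:
    - [0,0,-1]
    - [0,0,-2]
    - [0,0,-2.5]
    - [0,0,-2.5]
    - [0,0,-2.5]
  turn: [0,0,0,0,0]
  grip: 18

```text
clock: 7.1
position: [0.5068, -0.1967, 0.0457]
ee_rot: [0.021, 1.0, -0.001, -0.003]
ft_force: [0.4, -0.8, -0.1]
grip_width: 0.211
```

Request:
jog_arm:
  translation:
    - [0,0,-0.3]
    - [0,0,-0.5]
    - [0,0,-0.5]
    - [0,0,-0.5]
    - [0,0,-0.5]
  turn: [0,0,0,0,0]
  grip: 0
  grip_force: 25

```text
clock: 7.52
position: [0.5068, -0.1978, 0.0457]
ee_rot: [0.021, 1.0, -0.001, -0.003]
ft_force: [-1.8, -3.4, 5.5]
grip_width: 0.108
```

Request:
jog_arm:
  translation:
    - [0,0,0]
    - [0,0,0]
    - [0,0,0]
    - [0,0,0]
  turn: [0,0,0,0]
  grip_force: 100

```text
clock: 7.85
position: [0.5069, -0.1978, 0.0459]
ee_rot: [0.021, 1.0, -0.001, -0.003]
ft_force: [-2.0, -1.0, 5.0]
grip_width: 0.075
```

Request:
jog_arm:
  translation:
    - [0,0,0.7]
    - [0,0,1.4]
    - [0,0,2]
    - [0,0,2.5]
    - [0,0,3]
  turn: [0,0,0,0,0]

```text
clock: 8.27
position: [0.5063, -0.1978, 0.0469]
ee_rot: [0.021, 1.0, -0.002, -0.003]
ft_force: [7.6, -6.2, -24.5]
grip_width: 0.066
```

Request:
jog_arm:
  translation:
    - [0,0,2]
    - [0,0,3]
    - [0,0,4]
    - [0,0,5]
  turn: [0,0,0,0]

```text
clock: 8.6
position: [0.5053, -0.1977, 0.0497]
ee_rot: [0.021, 1.0, -0.003, -0.004]
ft_force: [5.8, -6.6, -27.6]
grip_width: 0.072
```

Request:
jog_arm:
  translation:
    - [0,0,3]
    - [0,0,5]
    - [0,0,7]
    - [0,0,9]
  turn: [0,0,0,0]

```text
clock: 8.93
position: [0.5037, -0.1976, 0.0562]
ee_rot: [0.021, 1.0, -0.003, -0.006]
ft_force: [4.6, -6.5, -27.0]
grip_width: 0.072
```

Run:
```python
from h import *
s=manip.camera("side")
cv2.imwrite("pics/e.png",cv2.resize(s["frame"][235:295,330:410,::-1],(800,600),interpolation=cv2.INTER_CUBIC))
o=manip.get_obs();print(o["clock"],o["position"],o["ft_force"],o["torque"],o["ee_rot"])
```

```text
8.9833 [ 0.50362216 -0.19766073  0.05643834] [  3.24195973  -4.36673234 -22.50870714] [-1.15256746 -1.14732626  0.11012503] [ 0.02090027  0.99975867 -0.00320815 -0.00595764]
```

View pics/e.png

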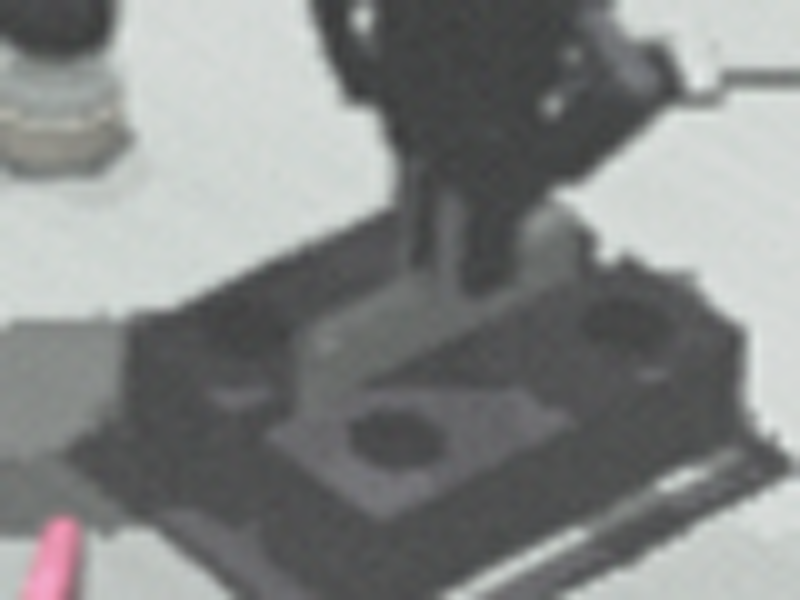

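The spacer has risen with the fingers: about 18 mm of it now shows at crop (340,370). I'll keep pulling up.

Request:
jog_arm:
  translation:
    - [0,0,4]
    - [1,0,8]
    - [2,0,12]
    - [2,0,16]
    - [2,0,20]
    - [2,0,25]
    - [2,0,30]
    - [2,0,35]
    - [2,0,42]
    - [2,0,50]
    - [2,0,60]
    - [2,0,70]
  turn: [0,0,0,0,0,0,0,0,0,0,0,0]

```text
clock: 9.98
position: [0.506, -0.1978, 0.1279]
ee_rot: [0.021, 1.0, -0.003, -0.005]
ft_force: [0.7, 0.4, -3.4]
grip_width: 0.071
```

Request:
jog_arm:
  translation:
    - [0,5,15]
    - [2,20,30]
    - [5,50,35]
    - [8,85,35]
    - [12,125,35]
    - [16,165,35]
    - [20,205,35]
    - [25,245,35]
    - [29,285,35]
    - [33,325,35]
    - [36,360,35]
    - [38,385,35]
  turn: [0,0,0,-1,-1,-2,-2,-3,-4,-4,-5,-5]

```text
clock: 10.98
position: [0.5438, 0.1917, 0.164]
ee_rot: [0.063, 0.998, -0.002, -0.005]
ft_force: [0.4, 0.1, -3.3]
grip_width: 0.071
```

Request:
jog_arm:
  translation:
    - [0,0,0]
    - [0,0,0]
    - [0,0,0]
  turn: [0,0,0]

```text
clock: 11.23
position: [0.5441, 0.1908, 0.1647]
ee_rot: [0.064, 0.998, -0.002, -0.005]
ft_force: [-0.1, -0.5, -3.2]
grip_width: 0.066
```

Run:
```python
from h import *
t=manip.camera("top");s=manip.camera("side")
A=cv2.resize(t["frame"][132:222,208:328,::-1],(400,300),interpolation=cv2.INTER_CUBIC)
B=cv2.resize(s["frame"][120:210,236:356,::-1],(400,300),interpolation=cv2.INTER_CUBIC)
cv2.imwrite("pics/f.png",np.hstack([A,B]))
o=manip.get_obs();print(o["clock"],o["position"],o["ft_force"],o["ee_rot"])
```

```text
11.3333 [0.54414911 0.18980849 0.16453448] [-0.32922725 -0.84570741 -2.21128288] [ 0.06453497  0.99790093 -0.00223671 -0.00489629]
```

View pics/f.png

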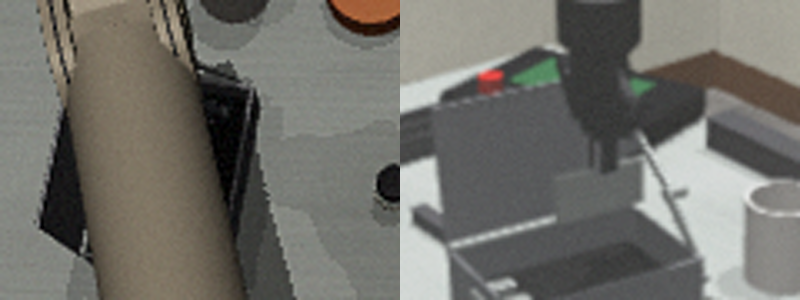

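The spacer is held level over the bay, at right-crop (600,190). Lowering it.

Request:
jog_arm:
  translation:
    - [0,-3,-8]
    - [0,-5,-18]
    - [0,-5,-30]
    - [0,-5,-42]
    - [0,-5,-54]
    - [0,-5,-64]
    - [0,-5,-72]
    - [0,-5,-77]
    - [0,-5,-79]
    - [0,-5,-80]
    - [0,-5,-80]
  turn: [0,0,0,0,0,0,0,0,0,0,0]

```text
clock: 12.25
position: [0.5444, 0.1849, 0.0847]
ee_rot: [0.065, 0.998, -0.002, -0.005]
ft_force: [0.2, -0.1, -3.6]
grip_width: 0.069
```

Request:
jog_arm:
  translation:
    - [0,0,-2]
    - [0,0,-4]
    - [0,0,-5]
    - [0,0,-5.5]
    - [0,0,-5.5]
  turn: [0,0,0,0,0]

```text
clock: 12.67
position: [0.5443, 0.1849, 0.0791]
ee_rot: [0.065, 0.998, -0.002, -0.005]
ft_force: [0.2, 0.1, -3.0]
grip_width: 0.069
```

Request:
jog_arm:
  translation:
    - [0,0,-0.7]
    - [0,0,-1.3]
    - [0,0,-2]
    - [0,0,-2]
  turn: [0,0,0,0]

```text
clock: 13.0
position: [0.5443, 0.1849, 0.0775]
ee_rot: [0.064, 0.998, -0.002, -0.005]
ft_force: [-3.6, -0.4, 2.9]
grip_width: 0.071
```

The spacer is standing on the liner, so I'll open to 30 mm.

Request:
jog_arm:
  translation:
    - [0,0,0.5]
    - [0,0,0.5]
    - [0,0,0.5]
    - [0,0,0.5]
    - [0,0,0.5]
  turn: [0,0,0,0,0]
  grip: 30
  grip_force: 30

```text
clock: 13.42
position: [0.5444, 0.1849, 0.078]
ee_rot: [0.065, 0.998, -0.002, -0.005]
ft_force: [0.5, -0.1, 0.5]
grip_width: 0.352
```

Request:
jog_arm:
  translation:
    - [0.3,2,0]
    - [0.5,4,0]
    - [0.8,6,0]
    - [1,8,0]
    - [1.3,10,0]
    - [1.5,12,0]
    - [1.8,14,0]
    - [2,16,0]
    - [2.3,18,0]
    - [2.5,20,0]
    - [2.8,22,0]
    - [3,24,0]
  turn: [0,0,0,0,0,0,0,0,0,0,0,0]

```text
clock: 14.42
position: [0.5474, 0.2092, 0.078]
ee_rot: [0.065, 0.998, -0.002, -0.005]
ft_force: [-0.6, -0.8, -0.2]
grip_width: 0.353
```

Run:
```python
from h import *
s=manip.camera("side")
cv2.imwrite("pics/g.png",cv2.resize(s["frame"][140:212,244:340,::-1],(800,600),interpolation=cv2.INTER_CUBIC))
o=manip.get_obs();print(o["clock"],o["position"],o["ft_force"],o["grip_width"])
```

```text
14.4667 [0.5474149  0.20966408 0.07803353] [0.06986493 0.59755295 0.14368543] 0.35263778062091694
```

View pics/g.png

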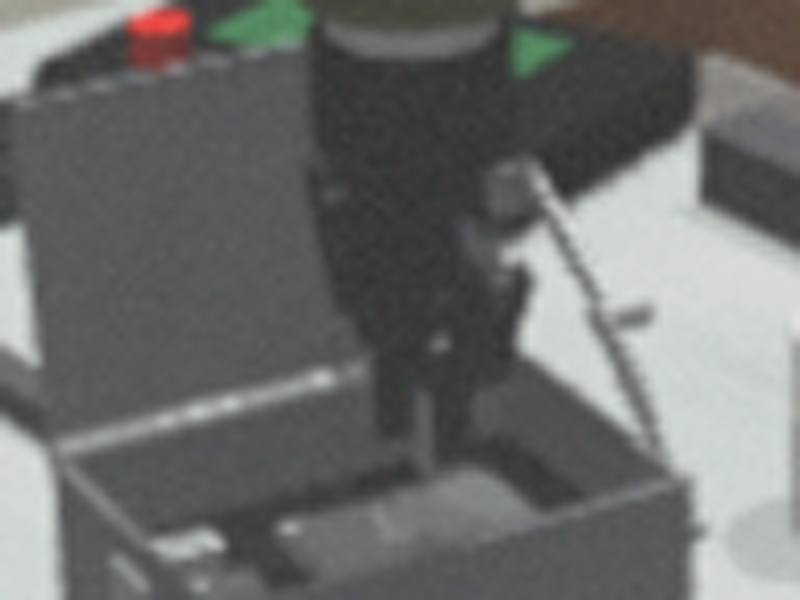

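The spacer looks tipped over, at about (410,530) in the crop, and could be lying flat. I'll lift off and check.

Request:
jog_arm:
  translation:
    - [0,0,4]
    - [0,0,10]
    - [0,-2,20]
    - [0,-5,35]
    - [0,-8,55]
    - [0,-10,80]
    - [0,-10,105]
    - [0,-10,135]
    - [0,-10,165]
    - [0,-10,185]
  turn: [0,0,0,0,0,0,0,0,0,0]

```text
clock: 15.3
position: [0.5481, 0.1991, 0.2673]
ee_rot: [0.065, 0.998, -0.001, -0.003]
ft_force: [0.9, -0.6, -0.3]
grip_width: 0.351
```

Run:
```python
from h import *
s=manip.camera("side")
A=s["frame"][140:212,244:340,::-1]
cv2.imwrite("pics/i.png",cv2.resize(A,(800,600),interpolation=cv2.INTER_CUBIC))
o=manip.get_obs();print(o["clock"],o["position"],o["ft_force"],o["grip_width"])
```

```text
15.35 [0.54929321 0.199559   0.27047263] [ 0.43761213 -0.58054355  2.76232705] 0.35070142055433445
```

View pics/i.png

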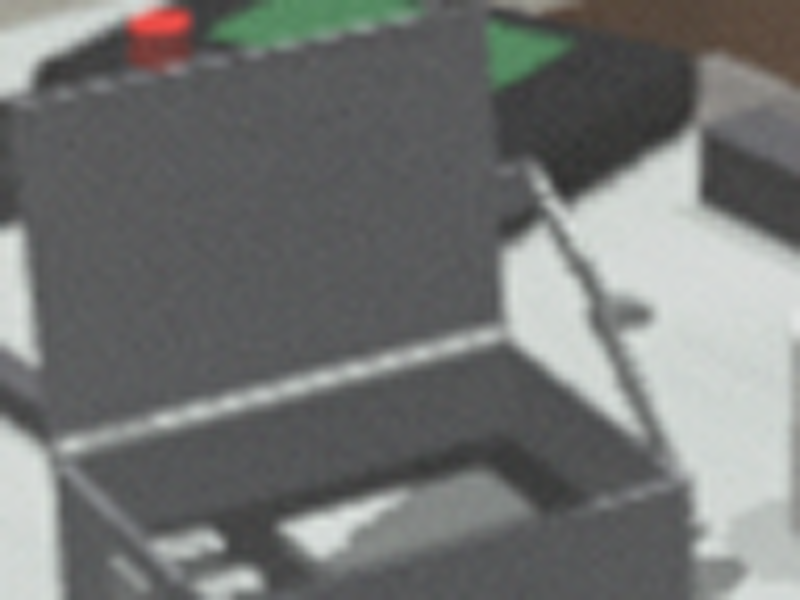

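The bar lies flat on its broad side in the bay, at crop (290–540, 470–570), and the stay is still locked. I'll measure the pin and check the bar's position.

Run:
```python
from h import *
np.set_printoptions(precision=4,suppress=True)
t=manip.camera("top");s=manip.camera("side")
a=-.125;R=np.array([[np.cos(a),-np.sin(a)],[np.sin(a),np.cos(a)]]);C=np.array([.5258,.2046])
L=lambda p:R.T@(np.array(p)[:2]-C)
G=lambda x,y:np.array([244+x/8.333,140+y/8.333])-.44
for p in((283,525),(492,468),(545,515),(310,568)): print("bar",L(at_z(s,G(*p),.05)))
for z in(.104,.108,.112):print("pin side tip/base",L(at_z(s,G(652,314),z)),L(at_z(s,G(603,303),z)))
T=lambda x,y:np.array([208+(x-400)/3.3333,132+y/3.3333])-.35
print("pin top tip",L(at_z(t,T(573,33),.108)),L(at_z(t,T(568,52),.108)))
print("world for local 132,12:",C+R@[.132,.012],"132,20",C+R@[.132,.02])
for d in manip.pinpoint(s,"knee_pin"): print(d["at"],d["confidence"],L(at_z(s,d["at"],.108)))
o=manip.get_obs();print(o["clock"],o["position"])
```

```text
bar [-0.0248  0.0332]
bar [0.0669 0.0309]
bar [ 0.0646 -0.0134]
bar [-0.0321 -0.002 ]
pin side tip/base [0.1352 0.0209] [0.1241 0.0396]
pin side tip/base [0.1308 0.0139] [0.1197 0.0325]
pin side tip/base [0.1263 0.0069] [0.1153 0.0255]
pin top tip [0.1348 0.0197] [0.1143 0.0212]
world for local 132,12: [0.6583 0.2   ] 132,20 [0.6593 0.208 ]
[321.7, 173.6] 0.43 [0.1453 0.0374]
15.5 [0.5476 0.1994 0.2639]
```

The bar measures 92 × 46 mm at the liner's height plus 10 mm, so it is flat. Now going above the knee pin with the fingers closed.

Request:
jog_arm:
  translation:
    - [5,0,0]
    - [20,0,0]
    - [45,0,0]
    - [75,0,0]
    - [100,2,0]
    - [110,3,-20]
    - [110,3,-50]
    - [110,3,-80]
    - [110,3,-105]
    - [110,3,-122]
    - [110,3,-130]
    - [110,3,-130]
  turn: [0,0,0,0,0,0,0,0,0,0,0,0]
  grip: 0

```text
clock: 16.5
position: [0.6563, 0.2018, 0.131]
ee_rot: [0.065, 0.998, -0.003, -0.006]
ft_force: [-0.2, -0.2, 1.4]
grip_width: 0.002
```

Run:
```python
from h import *
s=manip.camera("side")
cv2.imwrite("pics/j.png",cv2.resize(s["frame"][140:212,258:354,::-1],(800,600),interpolation=cv2.INTER_CUBIC))
o=manip.get_obs();print(o["clock"],o["position"],o["ft_force"],o["grip_width"])
```

```text
16.55 [0.65723976 0.20203978 0.13304084] [ 0.38687723 -0.28006326  0.2757356 ] 0.004831102675678408
```

View pics/j.png

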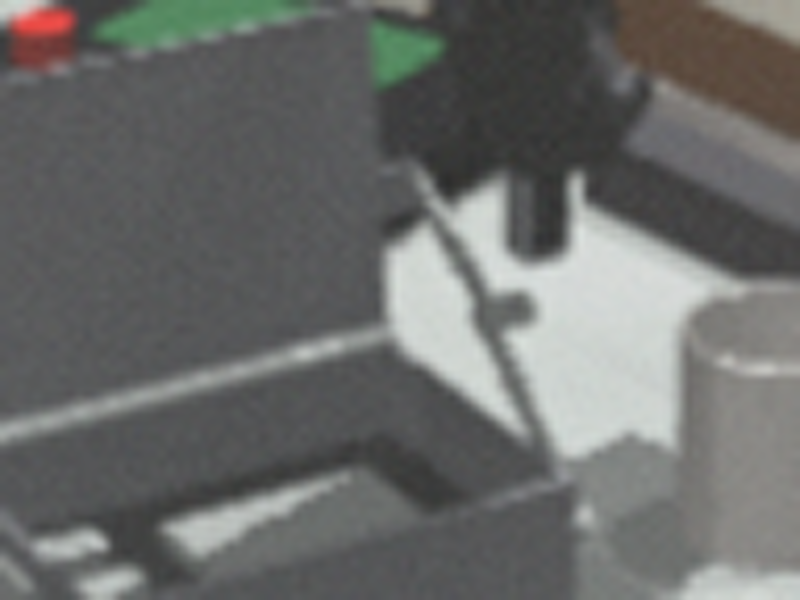

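The fingertip, crop (540,258), sits above and slightly outside the pin at (490–535, 310). I'll shift a few mm towards it and press.

Request:
jog_arm:
  translation:
    - [-2,2,-4]
    - [-4,4,-8]
    - [-4,4,-12]
    - [-4,4,-16]
    - [-4,4,-19]
    - [-4,4,-22]
    - [-4,4,-22]
  turn: [0,0,0,0,0,0,0]

```text
clock: 17.13
position: [0.6535, 0.2076, 0.1117]
ee_rot: [0.064, 0.998, -0.001, -0.004]
ft_force: [-0.2, 2.5, 3.5]
grip_width: -0.002
```

Request:
jog_arm:
  translation:
    - [0,1,-3]
    - [0,2,-6]
    - [0,4,-9]
    - [0,5,-12]
    - [0,6,-14]
    - [0,6,-14]
  turn: [0,0,0,0,0,0]

```text
clock: 17.63
position: [0.6544, 0.2137, 0.0989]
ee_rot: [0.064, 0.998, -0.0, -0.003]
ft_force: [0.6, -1.1, 5.9]
grip_width: -0.005
```

Request:
jog_arm:
  translation:
    - [0,1,-3]
    - [0,2,-6]
    - [0,4,-9]
    - [0,5,-12]
    - [0,7,-15]
    - [0,8,-17]
    - [0,8,-17]
  turn: [0,0,0,0,0,0,0]

```text
clock: 18.22
position: [0.6581, 0.2194, 0.0874]
ee_rot: [0.065, 0.998, 0.0, 0.001]
ft_force: [3.9, -6.9, 14.6]
grip_width: 0.001
```

Run:
```python
from h import *
s=manip.camera("side")
cv2.imwrite("pics/k.png",cv2.resize(s["frame"][128:212,246:358,::-1],(800,600),interpolation=cv2.INTER_CUBIC))
o=manip.get_obs();print(o["clock"],o["position"],o["ft_force"],o["grip_width"])
```

```text
18.2667 [0.65835999 0.21936567 0.08681017] [ 2.06060516 -8.37488737 22.86652339] -0.0008498775215531296
```

View pics/k.png

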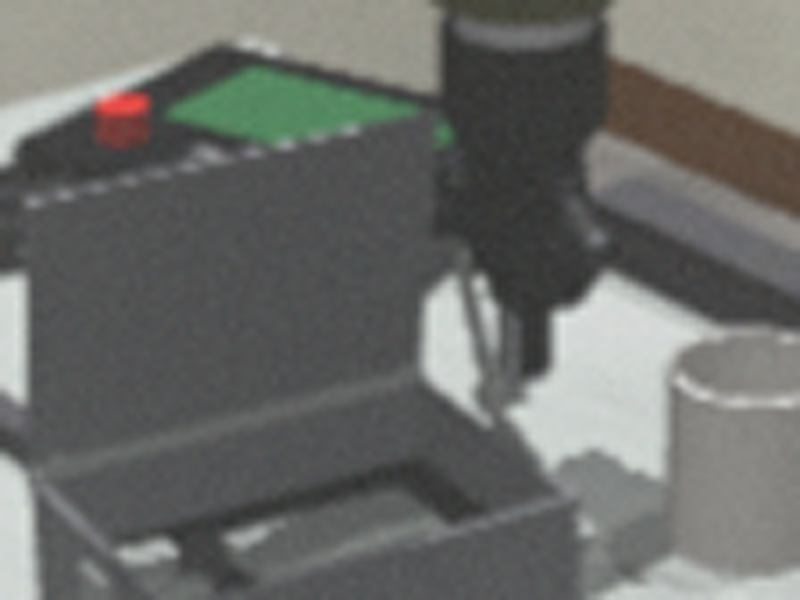

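The knee is broken: it folds at crop (500,390), and the upper bar is now steep. The rising force suggests the lid is starting to lean on the gripper body, so I'll back off up and away.

Request:
jog_arm:
  translation:
    - [1,-3,4]
    - [3,-8,14]
    - [5,-14,30]
    - [6,-20,50]
    - [6,-24,75]
    - [6,-26,100]
    - [6,-28,130]
    - [6,-28,160]
    - [6,-28,190]
    - [6,-28,215]
    - [6,-28,230]
  turn: [0,0,0,0,0,0,0,0,0,0,0]

```text
clock: 19.18
position: [0.6648, 0.1911, 0.3205]
ee_rot: [0.065, 0.998, 0.001, 0.002]
ft_force: [1.3, 0.6, 0.2]
grip_width: 0.003
```

Run:
```python
from h import *
np.set_printoptions(precision=3,suppress=True)
t=manip.camera("top");s=manip.camera("side")
cv2.imwrite("pics/l.png",np.hstack([cv2.resize(t["frame"][132:222,198:318,::-1],(400,300),interpolation=cv2.INTER_CUBIC),cv2.resize(s["frame"][122:212,236:356,::-1],(400,300),interpolation=cv2.INTER_CUBIC)]))
o=manip.get_obs();print(o["clock"],o["position"],o["ft_force"],o["joint_pos"])
a=-.125;R=np.array([[np.cos(a),-np.sin(a)],[np.sin(a),np.cos(a)]]);C=np.array([.5258,.2046])
for th in(0,.1,.2,.3,.5):
    A=np.radians(95)-th;y=.07-.14*np.cos(A);z=.081+.14*np.sin(A)
    print(th,[ (proj(s,[*(C+R@[x,y]),z])-[236,122]+.5)*3.333 +[400,0] for x in(-.1,.1)])
```

```text
19.2833 [0.665 0.191 0.32 ] [ 0.615 -0.379 -0.42 ] [-0.702  0.498  0.575  1.132 -0.263  1.575  1.252]
0 [array([434.073, 105.28 ]), array([623.441,  62.409])]
0.1 [array([440.591, 109.915]), array([630.817,  66.471])]
0.2 [array([447.297, 116.046]), array([638.298,  71.951])]
0.3 [array([454.118, 123.63 ]), array([645.801,  78.811])]
0.5 [array([467.787, 142.89 ]), array([660.519,  96.428])]
```

View pics/l.png

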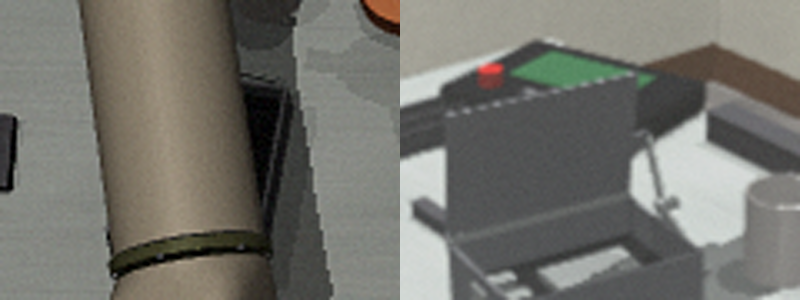

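The lid stays at about 0.2 rad and the knee stays folded. Now going over and behind the lid.

Request:
jog_arm:
  translation:
    - [-10,10,0]
    - [-27,30,0]
    - [-45,52,0]
    - [-65,76,0]
    - [-85,100,0]
    - [-103,122,0]
    - [-114,136,-20]
    - [-114,136,-50]
    - [-114,136,-80]
    - [-114,136,-110]
    - [-114,136,-130]
    - [-114,136,-135]
  turn: [0,0,0,0,0,0,0,0,0,0,0,0]

```text
clock: 20.28
position: [0.549, 0.3259, 0.1805]
ee_rot: [0.065, 0.998, -0.001, 0.0]
ft_force: [-0.9, 0.0, -0.7]
grip_width: 0.002
```

Request:
jog_arm:
  translation:
    - [-1,-12,4]
    - [-3,-24,8]
    - [-4.5,-36,11]
    - [-6,-46,13]
    - [-7,-54,14]
    - [-7.5,-60,13]
    - [-8,-65,12]
    - [-9,-70,11]
    - [-9.5,-75,10]
    - [-10,-79,9]
  turn: [0,0,0,0,0,0,0,0,0,0]

```text
clock: 21.12
position: [0.5391, 0.2466, 0.1893]
ee_rot: [0.065, 0.998, -0.001, 0.001]
ft_force: [3.7, 4.0, 0.4]
grip_width: -0.002
```

Request:
jog_arm:
  translation:
    - [-1,-6,-2.5]
    - [-1.5,-12,-5]
    - [-2,-18,-8.5]
    - [-3,-24,-12]
    - [-3.5,-30,-16]
    - [-4,-35,-20]
    - [-5,-40,-25]
    - [-5.5,-44,-29]
    - [-6,-48,-34]
    - [-6.5,-52,-39.5]
    - [-7,-56,-45]
    - [-7.5,-60,-51]
  turn: [0,0,0,0,0,0,0,0,0,0,0,0]

```text
clock: 22.12
position: [0.5317, 0.186, 0.1377]
ee_rot: [0.065, 0.998, -0.002, 0.001]
ft_force: [0.2, 1.2, 3.0]
grip_width: 0.001
```

Request:
jog_arm:
  translation:
    - [-0.5,-3,-6]
    - [-1,-6,-12]
    - [-1,-8,-18]
    - [-1,-10,-24]
    - [-1.5,-11.5,-30]
    - [-1.5,-13,-36]
    - [-2,-14,-41]
    - [-2,-15,-46]
    - [-2,-15,-50]
    - [-2,-15,-54]
    - [-2,-15,-54]
  turn: [0,0,0,0,0,0,0,0,0,0,0]

```text
clock: 23.03
position: [0.5297, 0.1708, 0.085]
ee_rot: [0.065, 0.998, -0.001, 0.0]
ft_force: [-8.1, -3.3, 19.5]
grip_width: -0.002
```

Request:
jog_arm:
  translation:
    - [0,0,-0.5]
    - [0,0,-1]
    - [0,0,-1.5]
    - [0,0,-1.5]
  turn: [0,0,0,0]

```text
clock: 23.37
position: [0.5297, 0.1708, 0.085]
ee_rot: [0.066, 0.998, -0.001, -0.0]
ft_force: [-8.1, -3.4, 21.4]
grip_width: 0.0
```

Nothing moved under 21 N, so the lid is on its stop. I'll lift away and check.

Request:
jog_arm:
  translation:
    - [0,0,6]
    - [0,0,20]
    - [0,0,40]
    - [0,0,65]
    - [0,0,95]
    - [0,0,125]
    - [0,0,150]
    - [0,0,165]
    - [0,0,170]
    - [0,0,170]
  turn: [0,0,0,0,0,0,0,0,0,0]

```text
clock: 24.2
position: [0.5302, 0.171, 0.2557]
ee_rot: [0.066, 0.998, -0.0, 0.001]
ft_force: [-1.0, -0.1, -0.2]
grip_width: -0.004
```

Run:
```python
from h import *
np.set_printoptions(precision=3,suppress=True)
s=manip.camera("side")
cv2.imwrite("pics/m.png",cv2.resize(s["frame"][140:260,236:396,::-1],(800,600),interpolation=cv2.INTER_CUBIC))
o=manip.get_obs();print(o["clock"],o["position"],o["ft_force"])
a=-.125;R=np.array([[np.cos(a),-np.sin(a)],[np.sin(a),np.cos(a)]]);C=np.array([.5258,.2046])
for th in(1.45,1.6,1.658):
    A=np.radians(95)-th;y=.07-.14*np.cos(A);z=.081+.14*np.sin(A)
    print(th,[ (proj(s,[*(C+R@[x,y]),z])-[236,140]+.5)*5 for x in(-.1,.1)])
```

```text
24.25 [0.53  0.171 0.254] [-0.392  0.772 -0.678]
1.45 [array([172.724, 328.226]), array([459.593, 245.342])]
1.6 [array([176.55 , 361.113]), array([461.713, 276.624])]
1.658 [array([177.365, 373.236]), array([461.795, 288.204])]
```

View pics/m.png

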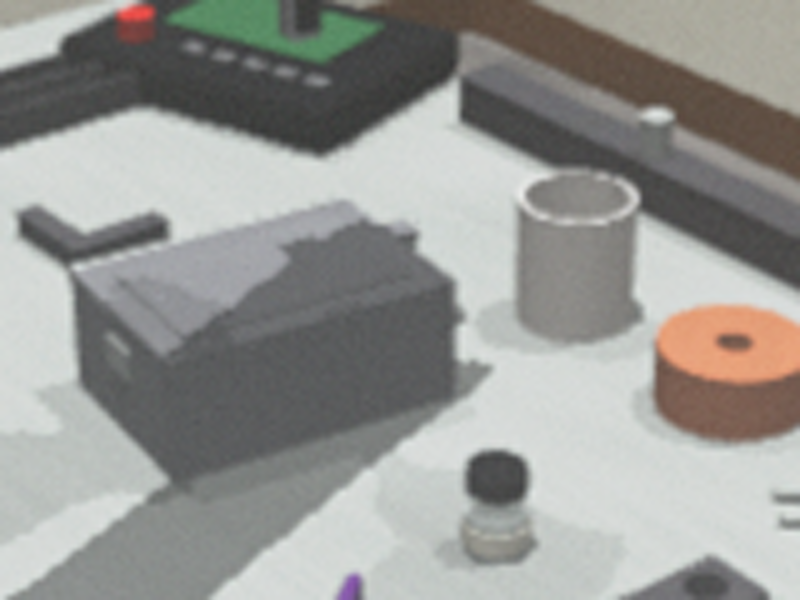

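The lid lies flush with the rim, with its front edge at crop (175,357) to (455,285) and no gap. The jar, mug, spool and square are where they were. Handing in.

```bash
python3 -c "
from workcell import manip
print(manip.hand_in(), manip.get_obs()['clock'])"
```

```text
the job is handed in; nothing more can be done
the job is handed in; nothing more can be done
```

I pulled the spacer out of the gap, laid it flat in the case bay, broke the stay's knee and shut the lid. The job was handed in at about 24 s on the robot clock; no verdict was reported.

- **Spacer:** It came out with about 27 N of pull. I stood it on the liner and tipped it over with the open fingers. It then measured about 92 × 46 mm with the long edges parallel to the case, so it was lying flat, with the stay still locked. I could not see it again once the lid was shut.
- **Knee:** I pressed the pin down about 28 mm. The force rose to about 23 N at the end, so I backed off; I think the lid was starting to lean on the gripper body. The picture showed the knee folded and the lid at about 0.2 rad.
- **Lid:** I lowered it at about 0.7 rad/s. It stopped with the fingertips at 85 mm above the table and did not move under 21 N. The last picture shows it flush with the rim. That picture cannot separate 1.60 from 1.658 rad with confidence, so "fully shut" rests mainly on the hard stop.
- **Surroundings:** In that picture the jar, mug, spool and square were in place. I did not check the spray can, wrench and hammer again at the end. The arm was clear of everything.

The two camera estimates of the knee pin disagreed by about 4 mm, and I corrected the approach from a close-up before pressing.

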